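# Draw the drawer front tight with its cam lock

### The job

Take the red screwdriver out of its wooden stand, press its blade lightly into the slot of the brass cam in the drawer's bottom board and turn the cam clockwise until it has drawn the drawer front up flush and tight against the board, stopping when it comes up tight and not forcing it. Then put the screwdriver back upright in the stand, handle resting on the wood, let go, and leave the mug, the jar and the black knob where they are.

Things in the scene. Friction and masses are not known exactly. Their poses are not given: they have to be found in the camera images.
- drawer: Half-assembled white drawer lying on the counter, fixed. Origin: on the counter directly below the cam's axis; x points from the cam to the drawer's back, z up; -x points to the loose drawer front. Bottom board 22 mm thick, from x = -38 to 162 mm and y = -130 to 130 mm; low side and back walls, 12 mm thick, reach 52 mm above the counter.
- cam_seat: Sprung seat under the brass cam; it does not turn. Origin: on the cam's axis at the cam's top face, flush with the board's top, 22 mm above the counter; axes as the drawer's. Pressed straight down, it gives up to 4 mm (about 1 N to start, 6 N at the end of its travel) and springs back.
- cam_slot (a point): Centre of the slot's mouth on the brass cam (30 mm across), fixed to the drawer, axes as the drawer's. Slot straight across the face: 4.2 mm wide plus 0.6 mm chamfers, 29 mm long, 6 mm deep, with a floor. It starts within 0.45 rad either side of the drawer's x axis; its angle is not measured: see it, or feel: press the blade lightly on the cam and turn until it drops in.
- bolt_gap (a point): Point on the board's front edge above the bolt. Turning the cam clockwise seen from above catches the bolt head and draws the front in. It takes 0.8 to 2.3 rad (bolts are screwed in unequally deep) against up to 0.15 N m; the torque climbs past 0.22 N m once the front is tight. A pull over 45 N on the bolt (about 0.4 N m at the screwdriver) tears it out. The cam stays where left.
- front: Loose drawer front, white, 18 mm thick, 290 mm wide, 72 mm high, upright at the drawer's -x end, carrying the bolt that the cam draws in. Origin: coincides with the drawer's origin when flush; it moves along the drawer's -x with the gap, 3 mm at first. A seal pushes it open with 6 to 10 N unless the cam holds it.
- stand_hole (a point): Mouth of the hole, in the middle of the top of the wooden stand: a fixed block 70 x 70 mm, 60 mm high, hole 20 mm in diameter, 54 mm deep. z up.
- driver: Screwdriver, standing tip down in the stand at any yaw, its handle's lower end resting on the stand's top. Origin: at the blade's tip, z up along the tool to the handle. Blade 16 mm wide along its x, 2.4 mm thick along y, 14 mm long; round shaft 10 mm across up to z = 50 mm; red square handle 26 x 26 mm, sides along x and y, from z = 50 to 115 mm. About 0.12 kg.
- mug: Blue mug, 76 mm across, 90 mm high, handle at its y side; bystander. Origin: centre of its underside.
- jar: Amber glass jar with a brass lid, 60 mm across, 100 mm high; bystander. Origin: centre of its underside.
- cupboard_knob: Black cupboard knob standing on the counter, 32 mm across, 31 mm high; bystander. Origin: centre of its underside.

How it is judged:
By the outcome, as a careful person would: the job done as asked, in the order asked, and still so for the second after the job is handed in, with the robot touching nothing.
It also fails if it takes over 67 s, if anything falls off the work surface, if the arm or the gripper's body presses on something with over 40 N, if the wrist force passes 120 N, or if a joint passes its speed limit or range.

### The arm

A 7-joint arm with a two-finger parallel gripper is mounted at the origin on the work surface. World frame = base frame: x ahead of the robot, y to its left, z up, the work surface at z = 0. Lengths are in m, angles in rad, forces in N, time in s.
With the tool pointing down it reaches from about 0.425 to 0.925 m from the base axis. Payload 6.8 kg.
Tool frame: the origin (TCP) lies on the front face of the gripper's body, between the roots of the fingers; the fingertips stand 73 mm ahead of it and the grasp point (between the pads) lies 54 mm ahead of it (env.nose_length is the distance from the TCP to the fingertips, in m); z points along the fingers, y is the line along which they close (so a half turn about z gives the same grasp; the last joint's range is limited). The gripper opens to 85 mm and grips with 20 to 120 N. Pads are 22 mm wide; open, the fingers measure 114 mm over their backs; the gripper's body (76 mm by 85 mm) begins 54 mm behind the grasp point. The pads swing forward as they close: fully open they stand 13 mm farther back than shut.
Start: joints at [-1.316, 0.477, 0.022, 1.555, -0.011, 1.109, -0.083], TCP at [0.24, 0.631, 0.304] pointing down, gripper open.
Joint ranges: [-2.96, 2.96], [-0.34, 2.1], [-1.41, 1.46], [0.24, 2.44], [-1.37, 4.51], [0.17, 1.92], [-2.96, 2.96]. Speed limits (rad/s): [2.39, 2.39, 3.14, 3.14, 3.14, 3.14, 3.14].

### API

Orientations are given as a unit quaternion [w, x, y, z].
In Python, from cell import env, kin, camera, calibration, job gives the robot as it stands. The module is installed in compiled form; this text tells all that it offers. Calls block until the motion is done:
- env.reach(position, orientation): joint-space move of the TCP to a pose.
- env.movel(position, velocity=0.15, rot=None, stop_force=None): straight line of the TCP; rot=None keeps the orientation; velocity is the mean speed in m/s. With stop_force (N) it stops when the force on the tool has changed by that much, and returns True; else False.
- env.goto_joints(angles): joint-space move.
- env.grip(opening, f_grip=None): finger opening in m; f_grip is the grip in N (None keeps the last); returns when the fingers have stopped.
- env.dwell(seconds).
- kin.inverse_kinematics(position, orientation): joint angles nearest the present ones, or None.
- env.get_state(): the state.
- camera(name): name is "scene" or "top"; returns (picture, depth): 480x640x3 uint8, blue, green, red; 480x640 float32, m along the optical axis (not along the pixel's ray), 0 where there is no reading.
- calibration(name): a dict with "fx", "fy", "cx", "cy" (pixels), "rvec" (rotation vector, rad) and "tvec" (3), from world to camera coordinates, as OpenCV has them. Camera axes: x right, y down, z forward; pixel columns grow to the right and rows downward; lengths in m; the calibration is good to about 2 mm. A picture is of the moment at which its call begins. calibration takes no time and is no camera call.
A pose or a line that the arm cannot do raises env.PlanningError and nothing moves.
- job.job_done(): hands the job in; it is judged then, once.
The state is a dict: "time": time; "qpos": joint angles; "joint_velocities": joint speeds; "joint_torque": joint torques, N m; "tcp_pos": TCP position; "orientation": TCP orientation; "force": force on the tool from outside, world axes, zero at the start; "torque": the same for the moment, N m; "opening": finger opening in m; "gripper_force": force on a finger pad.
Only numpy, scipy, OpenCV 4.12 (cv2) and the standard library are available. Lean on these libraries where they do the work, as an engineer would, in place of code of your own. Each camera call takes 0.05 s, during which the arm holds its last target. There are 200 camera calls.

## Working session

There is one attempt and no reset: what is moved stays moved. The work goes in short steps, each a Python script; the robot and the scene stay as the last script left them, time stands still between calls to the robot, and variables do not carry over. Pictures are saved under pics/ and viewed, at most 10 in all, crops included, and the job is handed in when it is done.

```bash
mkdir -p pics; cat > h.py <<'E'
import numpy as np, cv2
from cell import env, kin, camera, calibration, job
def cal(n):
    c=calibration(n); R=cv2.Rodrigues(np.array(c["rvec"],float))[0]; t=np.array(c["tvec"],float).ravel()
    return c,R,t
def pix2w(n,u,v,d=None,z=None):
    c,R,t=cal(n); r=np.array([(u-c["cx"])/c["fx"],(v-c["cy"])/c["fy"],1.])
    o=-R.T@t; w=R.T@r
    s=d if d is not None else (z-o[2])/w[2]
    return o+s*w
def w2pix(n,p):
    c,R,t=cal(n); q=R@np.array(p)+t
    return c["fx"]*q[0]/q[2]+c["cx"], c["fy"]*q[1]/q[2]+c["cy"]
def down(yaw): # tool z down; tool y axis direction in world at angle yaw+pi/2 mirrored
    # R = Rz(yaw)*Rx(pi): tool x at angle yaw
    return [0.0+np.cos(yaw/2)*0, np.cos(yaw/2), np.sin(yaw/2), 0.0]
E
python3 - <<'E'
from h import *
for n in("scene","top"):
    p,d=camera(n); cv2.imwrite(f"pics/{n}0.png",p); np.save(f"{n}0.npy",d)
    c,R,t=cal(n); print(n,c["fx"],-R.T@t,R[2])
s=env.get_state(); print(s["time"],s["orientation"],s["force"],s["opening"],env.nose_length)
E
```

```text
scene 486.530196679886 [ 1.14305227 -0.52396532  0.83962977] [-0.55509288  0.46334283 -0.69078602]
top 594.8740278662476 [ 0.31634491 -0.02706803  1.19993489] [ 0.19552167 -0.00731557 -0.9806721 ]
0.1 [-8.99624140e-05  1.80401585e-01  9.83592712e-01 -7.97743564e-04] [-0.68991273  0.57590535 -0.05510466] 0.08540610326543575 0.0726
```

View pics/top0.png

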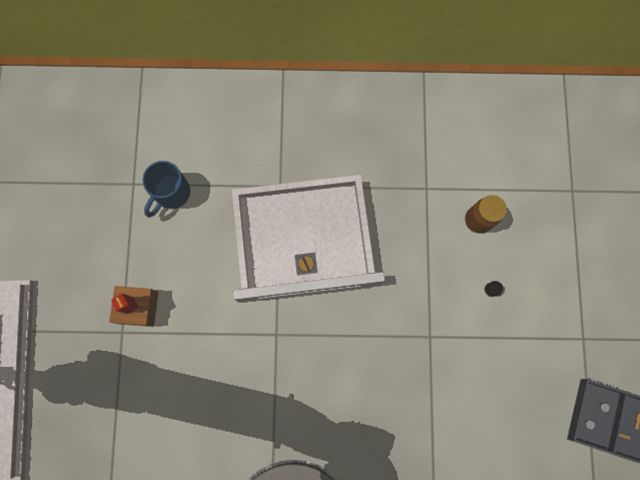

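View pics/scene0.png

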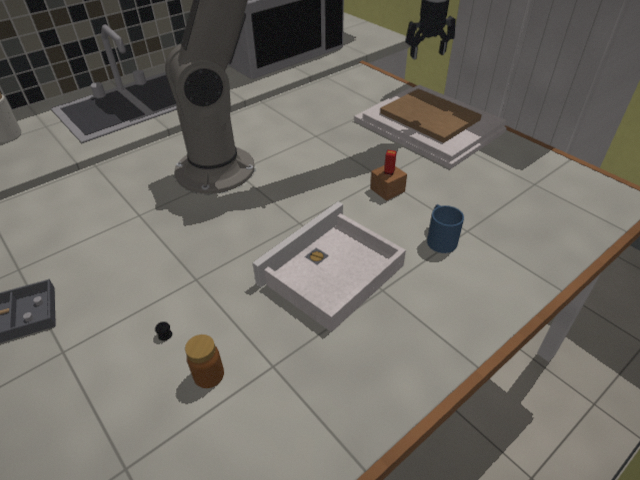

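The top view shows the red screwdriver in its stand at about (123,302), the brass cam at (306,263), the mug at (163,185), the jar at (487,213) and the knob at (494,289). Next I enlarge the cam and the stand.

```bash
python3 - <<'E'
from h import *
ims=[camera("top") for _ in range(4)]
p=np.mean([i[0] for i in ims],0).astype(np.uint8); d=np.median([i[1] for i in ims],0)
a=cv2.resize(p[277:337,98:173],None,fx=8,fy=8,interpolation=cv2.INTER_CUBIC)[:, :400+0]
b=cv2.resize(p[243:283,286:326],None,fx=10,fy=10,interpolation=cv2.INTER_CUBIC)
a=cv2.resize(p[282:332,103:158],None,fx=8,fy=8,interpolation=cv2.INTER_CUBIC)[:400]
cv2.imwrite("pics/crop1.png",np.hstack([a[:, :390],b]))
np.save("top1.npy",d)
for u,v in [(306,263),(123,302),(145,306),(119,298),(270,230)]:
    P=pix2w("top",u,v,d=d[v,u]); print(u,v,P.round(4))
# handle top points
uu,vv=np.meshgrid(np.arange(103,160),np.arange(282,332)); 
P=np.array([pix2w("top",u,v,d=d[v,u]) for u,v in zip(uu.ravel(),vv.ravel())])
for lo,hi in((.115,.14),(.053,.067)):
    q=P[(P[:,2]>lo)&(P[:,2]<hi)]; r=cv2.minAreaRect((q[:,:2]*1000).astype(np.float32)); print(len(q),q.mean(0),r)
E
```

```text
306 263 [ 0.5011 -0.019   0.0171]
123 302 [0.4082 0.3075 0.1272]
145 306 [0.4071 0.2866 0.0582]
119 298 [0.4153 0.3152 0.1269]
270 230 [0.5672 0.0551 0.0196]
221 [0.40748627 0.3141691  0.12411262] ((407.76788330078125, 315.44903564453125), (25.9555606842041, 26.259347915649414), 31.775848388671875)
1036 [0.40641693 0.31073542 0.05995918] ((408.063232421875, 315.44464111328125), (70.662841796875, 70.11319732666016), 86.07234954833984)
```

View pics/crop1.png

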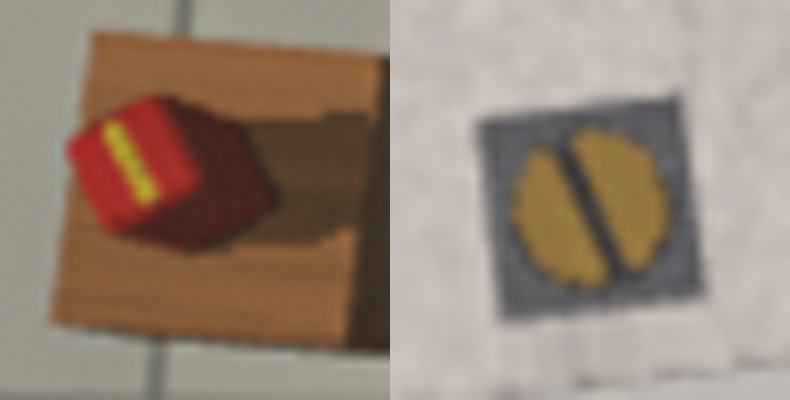

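```bash
python3 - <<'E'
from h import *
f=lambda x,y:(286+(x-390)/10-.45,243+y/10-.45)
g=lambda x,y:(103+x/8-.44,282+y/8-.44)
cam=[pix2w("top",*f(*q),z=.022)[:2] for q in((592,210),(566,147),(616,280))]
st=[pix2w("top",*g(*q),z=.125)[:2] for q in((112,128),(150,198))]
print(cam,st)
a=lambda p,q:np.arctan2(*(q-p)[::-1])
ys=a(cam[2],cam[1]); yd=a(st[1],st[0]); print("slot",ys,"driver",yd)
# cam via brass circle pixels in gray square: fit
p,_=camera("top"); h=cv2.cvtColor(p,cv2.COLOR_BGR2HSV)
m=((h[...,1]>90)).astype(np.uint8); m[:245]=0;m[285:]=0;m[:,:286]=0;m[:,326:]=0
c=cv2.findNonZero(cv2.morphologyEx(m,cv2.MORPH_CLOSE,np.ones((3,3))))
w=np.array([pix2w("top",*q[0],z=.022)[:2]*1000 for q in c],np.float32); print(cv2.minEnclosingCircle(w),cv2.minAreaRect(w),w.mean(0))
# front edge
print([pix2w("top",*q,z=.072) for q in((234,292),(384,273))])
for k in range(4):
    y=yd+k*np.pi/2
    q1=kin.inverse_kinematics([.4078,.3154,.098+.054],down(y))
    for j in(0,np.pi):
      q2=kin.inverse_kinematics([*cam[0],.12+.054],down(ys+k*np.pi/2+j))
      print(k,j,None if q1 is None else q1.round(2) if hasattr(q1,'round') else q1,None if q2 is None else np.round(q2,2))
print(env.get_state()["time"])
E
```

```text
[array([ 0.49919852, -0.01851992]), array([ 0.5118958 , -0.01309534]), array([ 0.48513668, -0.02354494])] [array([0.41616898, 0.32029764]), array([0.40060009, 0.31056659])]
slot 0.3722951459041744 driver 0.5586222208751515
((499.61907958984375, -18.300201416015625), 15.674333572387695) ((499.4658203125, -18.363651275634766), (28.923690795898438, 29.34296989440918), 22.955276489257812) [499.61423  -18.565775]
[array([0.43483756, 0.11627333, 0.072     ]), array([ 0.47541253, -0.16888006,  0.072     ])]
0 0 [-1.16  0.46  0.48  2.09 -0.34  0.67 -1.47] [-0.68  0.47  0.75  2.12 -0.48  0.73 -0.81]
0 3.141592653589793 [-1.16  0.46  0.48  2.09 -0.34  0.67 -1.47] [-0.36  0.38  0.33  2.1  -0.19  0.69  2.04]
1 0 [-0.95  0.43  0.21  2.07 -0.15  0.65 -0.08] [-0.52  0.41  0.53  2.11 -0.32  0.7   0.6 ]
1 3.141592653589793 [-0.95  0.43  0.21  2.07 -0.15  0.65 -0.08] [-0.97  0.79  1.27  2.13 -0.95  0.99 -1.92]
2 0 [-0.71  0.43 -0.08  2.06  0.06  0.66  1.3 ] [-0.36  0.38  0.33  2.1  -0.19  0.69  2.04]
2 3.141592653589793 [-0.71  0.43 -0.08  2.06  0.06  0.66  1.3 ] [-0.68  0.47  0.75  2.12 -0.48  0.73 -0.81]
3 0 [-0.45  0.46 -0.41  2.04  0.28  0.7   2.67] [-0.97  0.79  1.27  2.13 -0.95  0.99 -1.92]
3 3.141592653589793 [-0.45  0.46 -0.41  2.04  0.28  0.7   2.67] [-0.52  0.41  0.53  2.11 -0.32  0.7   0.6 ]
0.35
```

```bash
python3 - <<'E'
from h import *
y=.556+np.pi
env.reach([.4078,.3154,.26],down(y))
print(env.get_state()["time"])
env.movel([.4078,.3154,.152],velocity=.12)
s=env.get_state();print(s["time"],s["tcp_pos"],s["force"],s["torque"])
env.grip(.02,f_grip=70)
s=env.get_state();print(s["time"],s["tcp_pos"],s["force"],s["torque"],s["opening"],s["gripper_force"],s["qpos"])
env.movel([.4078,.3154,.245],velocity=.12)
s=env.get_state();print(s["time"],s["tcp_pos"],s["force"],s["torque"],s["opening"])
p,d=camera("scene");cv2.imwrite("pics/s2.png",cv2.resize(p[60:240,290:490],None,fx=3,fy=3))
E
```

```text
1.7
2.75 [0.40816239 0.31580691 0.15260398] [-0.22440621  0.38247171 -0.21220956] [ 0.03764558  0.01924858 -0.0246911 ]
3.325 [0.40796418 0.31559677 0.15237595] [-0.43173773 -0.97667925  5.34042344] [-0.14258614  0.09066397 -0.02186686] 0.025103750944726597 68.79273533821106 [-0.73767108  0.42515418 -0.05117588  2.05685636  0.03444078  0.65972905
  1.31534424]
4.25 [0.40737864 0.31503687 0.24424204] [ 0.58034609 -0.49343314 -0.60108037] [-0.05332596  0.0008325   0.03833158] 0.025125217782867953
```

View pics/s2.png

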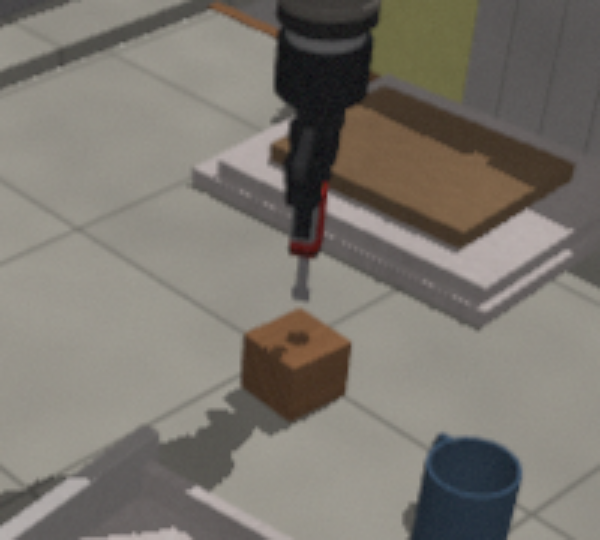

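The crop shows the driver held straight with the blade clear of the stand (tip about (300,295)), and the hole is visible at (298,338). Next I go to the cam and press lightly.

```bash
cat >> h.py <<'E'
def st(tag=""):
    s=env.get_state(); print(tag,round(s["time"],2),s["tcp_pos"].round(4) if hasattr(s["tcp_pos"],"round") else np.round(s["tcp_pos"],4),"F",np.round(s["force"],2),"M",np.round(s["torque"],3),"q7",round(s["qpos"][6],3)); return s
E
python3 - <<'E'
from h import *
y=.372+np.pi
env.reach([.4995,-.0184,.25],down(y)); st()
env.movel([.4995,-.0184,.174],velocity=.1); st()
p,d=camera("top");cv2.imwrite("pics/t3.png",p)
p,d=camera("scene");cv2.imwrite("pics/s3.png",cv2.resize(p[190:310,250:410],None,fx=4,fy=4))
r=env.movel([.4995,-.0184,.157],velocity=.015,stop_force=2.5); print(r); st()
E
```

```text
5.6 [ 0.4996 -0.0167  0.2499] F [-0.42  0.3  -1.17] M [-0.028 -0.009  0.02 ] q7 1.909
 6.51 [ 0.4999 -0.0183  0.1744] F [-0.04 -0.   -0.82] M [0.036 0.048 0.03 ] q7 1.936
True
 7.41 [ 0.4994 -0.0184  0.1614] F [0.61 0.35 2.12] M [-0.013 -0.133 -0.048] q7 1.941
```

View pics/s3.png

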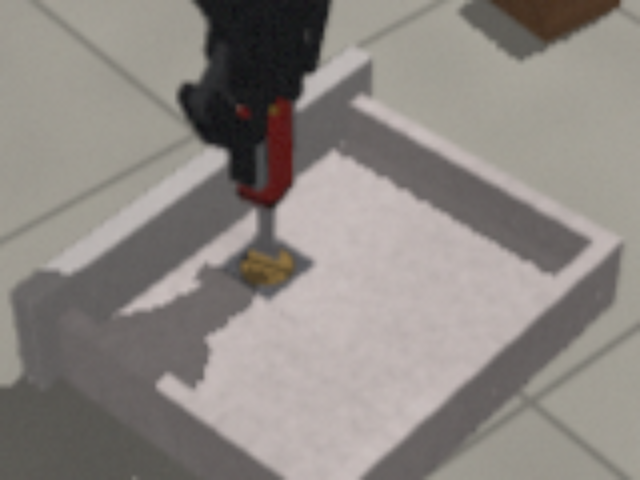

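The blade is right above the cam but resting on it: the tip is at about 19 mm with 3 N. I search across the slot at this height for the force drop.

```bash
python3 - <<'E'
from h import *
n=np.array([-np.sin(.372),np.cos(.372)]); c=np.array([.4995,-.0184]); z=env.get_state()["tcp_pos"][2]-.0003
def go():
  for dy in (0,.08,-.08):
    for e in ([0,.0008,.0016,.0024,-.0008,-.0016,-.0024]):
        p=c+e*n
        env.movel([*p,z],velocity=.012,rot=down(.372+dy+np.pi))
        s=st((dy,e))
        if s["force"][2]<0.3: print("IN"); return
        if s["time"]>16: return
go()
E
```

```text
(0, 0) 7.66 [ 0.4995 -0.0184  0.1611] F [-1.89  0.72  2.98] M [-0.02   0.107  0.006] q7 1.941
(0, 0.0008) 7.91 [ 0.4993 -0.0179  0.1612] F [-0.28  0.89  2.34] M [-0.225  0.026  0.   ] q7 1.939
(0, 0.0016) 8.16 [ 0.4985 -0.0166  0.1607] F [ 0.32  0.22 -1.76] M [ 0.007 -0.041 -0.026] q7 1.937
IN
```

```bash
python3 - <<'E'
from h import *
n=np.array([-np.sin(.372),np.cos(.372)]); c=np.array([.4995,-.0184]); P=c+.0019*n
print(env.movel([*P,.1565],velocity=.012,stop_force=2)); s=st("floor"); z=s["tcp_pos"][2]
R=[]
for sg in(1,-1):
    env.movel([*(P+sg*n*.003),z],velocity=.01,stop_force=2.5); s=st("probe"); R.append((s["tcp_pos"][:2]-c)@n)
    env.movel([*P,z],velocity=.02)
print(R,np.mean(R)); st()
E
```

```text
True
floor 8.57 [ 0.4987 -0.0166  0.1562] F [1.18 0.16 1.71] M [ 0.006 -0.182  0.007] q7 1.939
probe 8.81 [ 0.4985 -0.0161  0.1562] F [ 0.8  -0.55  1.61] M [-0.142 -0.206 -0.025] q7 1.936
probe 9.32 [ 0.4991 -0.0174  0.1559] F [0.13 0.18 2.54] M [ 0.155 -0.031 -0.038] q7 1.941
[np.float64(0.0024710083181619853), np.float64(0.0010888889063529316)] 0.0017799486122574584
 9.57 [ 0.4989 -0.017   0.1562] F [ 0.79 -0.86  1.65] M [-0.287 -0.176 -0.017] q7 1.939
```

```bash
cat > turn.py <<'E'
from h import *
import sys
yaw,tmax,x,y,z,lim=map(float,sys.argv[1:7]); P=np.array([x,y])
s=env.get_state(); hi=0; t0=s["time"]; i=0
while s["time"]-t0<tmax:
    step=.06 if s["torque"][2]<.1 else .03
    yaw-=step
    env.movel([*P,z],velocity=.05,rot=down(yaw+np.pi)); s=env.get_state(); i+=1
    if i%2==0 or s["torque"][2]>.12: st(round(yaw,3))
    f=s["force"]
    if np.hypot(f[0],f[1])>8: print("lateral"); break
    if s["torque"][2]>lim: print("HI"); break
q=s["orientation"]; print("yaw cmd",yaw,"act",2*np.arctan2(q[2],q[1])-np.pi)
E
python3 turn.py .372 4 .4988 -.0167 .1560 .2
```

```text
0.252 10.07 [ 0.4987 -0.0167  0.156 ] F [ 0.14 -0.3   2.8 ] M [-0.092  0.023  0.021] q7 1.84
0.132 10.57 [ 0.4987 -0.0167  0.156 ] F [-0.26 -0.86  1.78] M [-0.135  0.029 -0.001] q7 1.74
0.012 11.07 [ 0.4987 -0.0167  0.156 ] F [ 0.93 -0.92  2.28] M [-0.066  0.079 -0.002] q7 1.64
-0.108 11.57 [ 0.4987 -0.0167  0.156 ] F [-0.4  -1.13  1.77] M [-0.123  0.115 -0.023] q7 1.54
-0.228 12.07 [ 0.4988 -0.0167  0.156 ] F [-0.74 -0.34  2.  ] M [-0.128  0.127 -0.03 ] q7 1.44
-0.348 12.57 [ 0.4988 -0.0167  0.156 ] F [ 0.4  -0.48  1.66] M [-0.125  0.085  0.037] q7 1.341
-0.468 13.07 [ 0.4988 -0.0167  0.156 ] F [ 0.18 -0.71  1.08] M [-0.127  0.163  0.003] q7 1.242
-0.588 13.57 [ 0.4988 -0.0167  0.156 ] F [-0.08 -0.61  3.37] M [-0.067  0.147 -0.073] q7 1.143
yaw cmd -0.5880000000000001 act -0.5849791951258263
```

```bash
python3 turn.py -.588 5 .4988 -.0167 .1560 .2
```

```text
-0.708 14.07 [ 0.4988 -0.0167  0.156 ] F [-0.52 -1.3   2.21] M [-0.156  0.195 -0.011] q7 1.045
-0.828 14.57 [ 0.4988 -0.0167  0.156 ] F [-0.85 -0.57  1.77] M [-0.151  0.185  0.075] q7 0.948
-0.948 15.07 [ 0.4988 -0.0167  0.156 ] F [-0.76 -0.39  2.02] M [-0.173  0.32   0.057] q7 0.851
-1.038 15.57 [ 0.4988 -0.0167  0.156 ] F [-1.15 -0.42  3.02] M [-0.249  0.33   0.092] q7 0.777
-1.158 16.07 [ 0.4988 -0.0167  0.156 ] F [-1.8  -0.83  1.93] M [-0.201  0.313  0.095] q7 0.682
-1.218 16.32 [ 0.4988 -0.0167  0.156 ] F [-1.57 -0.87  2.74] M [-0.204  0.326  0.169] q7 0.634
-1.248 16.57 [ 0.4988 -0.0167  0.156 ] F [-0.56 -0.65  2.41] M [-0.286  0.342  0.085] q7 0.609
-1.368 17.07 [ 0.4988 -0.0167  0.156 ] F [-0.86 -0.38  2.12] M [-0.245  0.368  0.098] q7 0.515
-1.488 17.57 [ 0.4988 -0.0167  0.156 ] F [-1.12 -0.14  3.31] M [-0.213  0.329  0.114] q7 0.42
-1.578 18.07 [ 0.4988 -0.0167  0.156 ] F [-0.46 -0.91  3.57] M [-0.221  0.337  0.145] q7 0.349
-1.668 18.57 [ 0.4988 -0.0167  0.156 ] F [-0.82 -1.28  3.18] M [-0.155  0.371  0.108] q7 0.278
yaw cmd -1.6680000000000008 act -1.6657513004280493
```

```bash
python3 turn.py -1.668 5 .4988 -.0167 .1560 .2
```

```text
-1.698 18.82 [ 0.4988 -0.0167  0.156 ] F [-1.22  0.56  4.3 ] M [-0.274  0.271  0.148] q7 0.254
-1.728 19.07 [ 0.4988 -0.0167  0.156 ] F [-1.54 -0.82  2.69] M [-0.218  0.365  0.178] q7 0.23
-1.788 19.57 [ 0.4988 -0.0167  0.156 ] F [-1.46 -1.59  2.75] M [-0.33   0.36   0.132] q7 0.183
-1.818 19.82 [ 0.4988 -0.0167  0.156 ] F [-1.29 -1.38  3.32] M [-0.333  0.374  0.201] q7 0.16
HI
yaw cmd -1.818 act -1.8171335247407807
```

```bash
cat > turn2.py <<'E'
from h import *
import sys
yaw,n=float(sys.argv[1]),int(sys.argv[2])
def mz():
    v=[]
    for _ in range(5): env.dwell(.04); v.append(env.get_state()["torque"][2])
    return np.mean(v)
m=mz(); print(yaw,m)
for _ in range(n):
    if m>.235: print("TIGHT"); break
    yaw-=.03; env.movel([.4988,-.0167,.156],velocity=.05,rot=down(yaw+np.pi)); m=mz(); print(round(yaw,3),round(m,3))
st()
E
python3 turn2.py -1.818 7
python3 - <<'E'
from h import *
p,d=camera("scene");cv2.imwrite("pics/s4.png",cv2.resize(p[190:310,240:400],None,fx=5,fy=5,interpolation=cv2.INTER_CUBIC))
E
```

```text
-1.818 0.2025166450830723
-1.848 0.269
TIGHT
 20.49 [ 0.4988 -0.0168  0.156 ] F [-1.07 -1.34  2.67] M [-0.404  0.346  0.272] q7 0.136
```

View pics/s4.png

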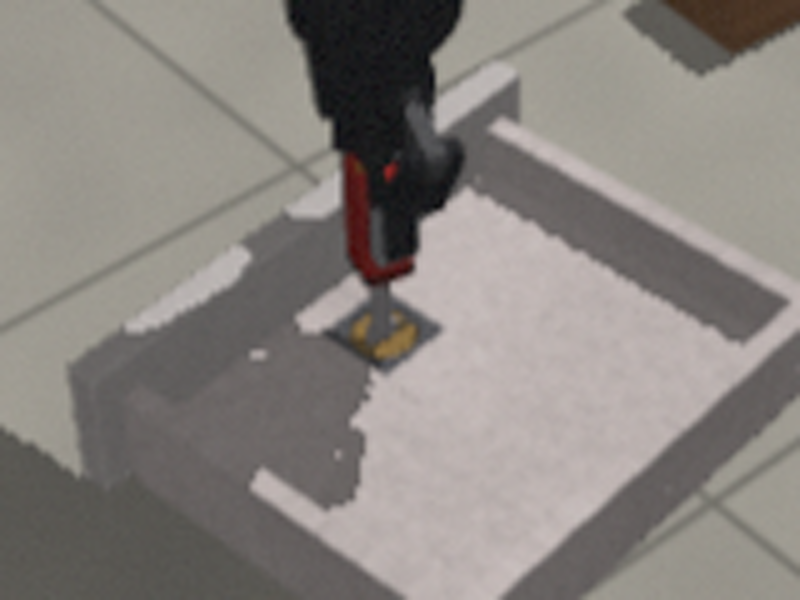

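The torque has risen through 0.20 to 0.27 N m within 0.03 rad, so the front is tight. In the picture the front lies against the side wall's end at about (130,395). I stop there, unload, lift out and return the driver.

```bash
python3 - <<'E'
from h import *
env.movel([.4988,-.0167,.156],velocity=.05,rot=down(-1.848+.07+np.pi)); st("unload")
env.movel([.4988,-.0167,.25],velocity=.08); st("up")
p,d=camera("top");cv2.imwrite("pics/t5.png",p)
env.reach([.4078,.3154,.25],down(.556+np.pi)); st()
env.movel([.4078,.3154,.212],velocity=.08);st()
r=env.movel([.4078,.3154,.165],velocity=.04,stop_force=5); st(r)
if not r:
    r=env.movel([.4078,.3154,.149],velocity=.015,stop_force=3); st(r)
p,d=camera("scene");cv2.imwrite("pics/s6.png",cv2.resize(p[60:240,290:490],None,fx=3,fy=3))
E
```

```text
unload 20.79 [ 0.4988 -0.0167  0.156 ] F [-0.08 -1.75  3.19] M [-0.353  0.389  0.105] q7 0.189
up 22.12 [ 0.4985 -0.0167  0.2495] F [ 0.31  0.43 -1.7 ] M [ 0.046  0.03  -0.086] q7 0.047
 23.47 [0.4084 0.3143 0.2498] F [ 0.06 -0.28 -1.2 ] M [ 0.017  0.009 -0.042] q7 1.481
 24.09 [0.408  0.3152 0.212 ] F [ 1.14 -0.02 -1.73] M [-0.045  0.036 -0.028] q7 1.509
False 25.42 [0.408  0.3155 0.1652] F [-0.24 -0.12 -1.93] M [ 0.024 -0.04   0.057] q7 1.546
True 26.22 [0.4078 0.3154 0.1524] F [-1.19 -0.36  5.16] M [-0.117  0.118  0.002] q7 1.555
```

View pics/s6.png

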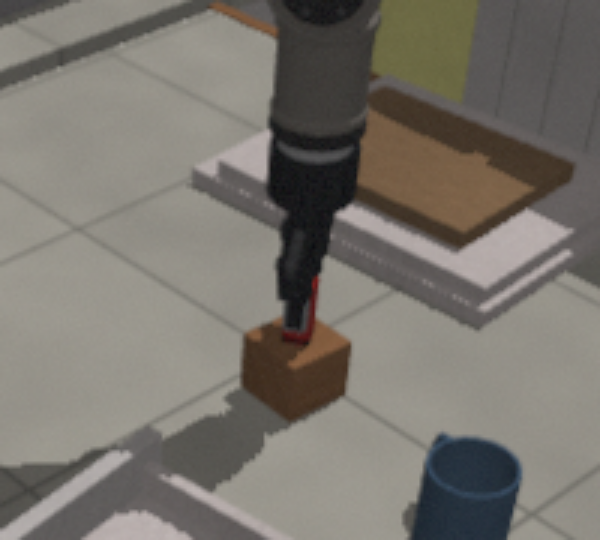

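The driver is seated with its handle on the wood at (297,338), at the same height as before the lift (TCP 0.1524). Next I release, retreat and check.

```bash
python3 - <<'E'
from h import *
env.grip(.08); env.movel([.4078,.3154,.30],velocity=.12); env.reach([.30,.60,.32],down(.556+np.pi)); st()
p,d=camera("top")
a=cv2.resize(p[282:332,103:153],None,fx=8,fy=8,interpolation=cv2.INTER_CUBIC)
b=cv2.resize(p[240:305,225:325],None,fx=4,fy=4,interpolation=cv2.INTER_CUBIC)
b0=cv2.resize(cv2.imread("pics/top0.png")[240:305,225:325],None,fx=4,fy=4,interpolation=cv2.INTER_CUBIC)
cv2.imwrite("pics/f.png",np.hstack([cv2.copyMakeBorder(a,0,120,0,0,0),np.vstack([b0,b])]))
# front outer top edge shift, side-by-side
uu,vv=np.meshgrid(np.arange(103,160),np.arange(282,332))
P=np.array([pix2w("top",u,v,d=d[v,u]) for u,v in zip(uu.ravel(),vv.ravel())])
q=P[(P[:,2]>.115)&(P[:,2]<.14)]; print(cv2.minAreaRect((q[:,:2]*1000).astype(np.float32)),q[:,2].max())
E
```

```text
29.39 [0.302  0.5983 0.32  ] F [ 1.31 -0.51  0.01] M [-0.035 -0.015  0.007] q7 1.033
((408.5232238769531, 314.30035400390625), (27.805105209350586, 26.221559524536133), 31.89447021484375) 0.13081559217605587
```

View pics/f.png

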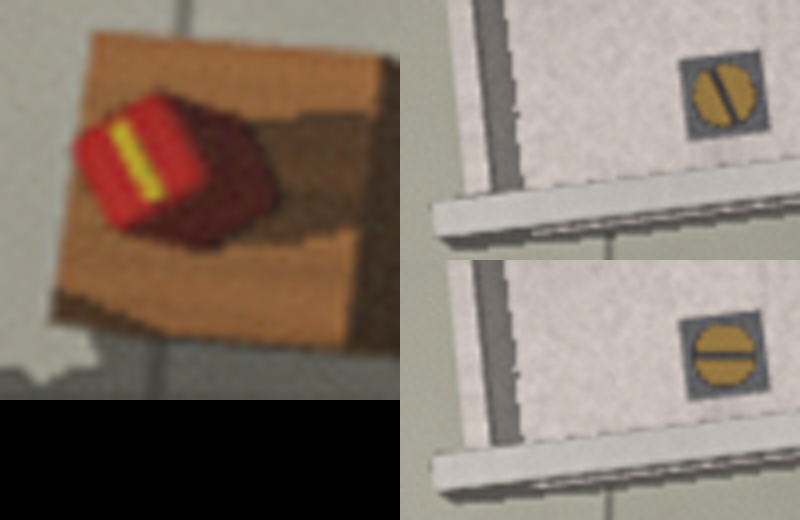

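The crop shows the driver upright in the stand with its handle at about (140,160). The slot is turned to horizontal at (725,355), and the front edge has moved about 2 px (3 mm) toward the board, so the gap is closed.

```bash
python3 -c "
from h import *
print(job.job_done())"
```

```text
the job is handed in; nothing more can be done
None
```

The cam is turned clockwise until it came up tight (I stopped at about 0.27 N m), the drawer front is drawn up against the board, and the screwdriver is back upright in its stand; the job was handed in at about 29 s, with the mug, jar and knob not touched.

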